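Hang a hand stamp on the empty fork of a rotary stamp rack

TASK

Turn the rotary stamp rack (the tall upright peg is there for that) until its empty fork stands over the pointer on the foot. Then hang the loose square-handled stamp in that fork: slide it in over the upturned tips, push it back gently but firmly until you feel it bear against the rubber stop, and set it down on the prongs, upright, with the fork still over the pointer. Never force the stamp against the rack, and leave the other things on the table where they are.

Things in the scene. Friction and masses are not known exactly. Their poses are not given: they have to be found in the camera images.
- pointer (a point): Pointer: steel tongue 16 mm wide, 8 mm high, out of the rack's fixed round foot (190 mm across, 20 mm high at its middle), ending 133 mm from the vertical turning axis. This point is on the tongue, 118 mm from that axis. It faces the robot, up to 0.4 rad of yaw. Its x axis points to the turning axis, z up.
- turret: Turning part, dark steel: 5 forks 72 degrees apart, 4 holding stamps (fixed there, tops to 55 mm above the prongs), one empty. Origin on the vertical axis at table height; -x points along the empty fork. Turns freely either way over a full turn (friction 0.12 N m plus drag), stays put. Hub: disc 108 mm across, top level with the prongs (z 110 mm), centre post 22 mm wide, 30 mm tall.
- turning_peg (a point): Upright round steel peg for turning the rack, 13 mm in diameter, 45 mm from the turning axis on the side opposite the empty fork. It rises from the hub (110 mm above the table) to 222 mm. This point is on the peg's axis, 25 mm below its top and 87 mm above the prongs, so that fingers here pass clear over the stamps.
- fork_tip (a point): Point 118 mm from the turning axis on the centre line of the empty fork, at the height of the prongs' tops (110 mm), just beyond the tips, which end 115 mm from the axis. The fork is over the pointer when this point lies straight above pointer.
- fork_seat (a point): Empty fork: on its centre line, height of the prongs' tops (110 mm), 80 mm from the turning axis. Axes as turret: -x outwards, z up. Two level prongs 10 mm wide, 6 mm thick, slot of 15 mm between, open at the outer end. Their last 8 mm (107 to 115 mm from the axis) are turned up 5 mm higher than the rest.
- stop_mount: Block carrying the empty fork's stop, a rubber plate 26 mm wide, top 14.5 mm above the prongs. Origin and axes as turret. The stop's setting varies, unreported: face 50 to 70 mm from the turning axis, so the stamp's axis is at 65 to 85 mm when its flange meets it: find it by feel. It gives 0.4 mm at 6 N. Push the stamp on it with about 6 N for half a second (under 3 weak, over 12 too hard).
- stamp_handle (a point): Loose wooden hand stamp, 0.1 to 0.2 kg, 106 mm tall, upright. From below: block 44 x 30 mm (x, y), 18 high; neck 11 mm diameter to 46 mm up; round flange 30 mm diameter, 46 to 54; square handle 24 x 24 mm (sides along x, y), 54 to 106. This point: on its axis, 82 mm above its underside, 36 above the flange's underside. Hung: neck in the slot, flange resting on both prongs.
- paste_jar: Bystander: paste jar with white lid, 64 mm across, 75 mm tall; origin under its centre. It stands on the other side of the rack from the stamp. Not to be moved.
- ink_pad: Bystander: flat steel ink pad 110 x 75 x 20 mm; origin under its centre. Not to be moved.
- block_stamp: Bystander: low wooden block stamp 60 x 38 mm, 38 mm tall; origin under its centre. Not to be moved.
- candle_glass: Bystander: open glass 72 mm across, 75 mm tall; origin under its centre. Not to be moved.
- diffuser: Bystander: black onion-shaped diffuser 104 mm across, 108 mm tall; origin under its centre. Not to be moved.
- brush: Bystander: brush 190 mm long lying on the table along its x axis; origin under its middle. Not to be moved.
- lid_off: Bystander: white jar lid lying flat, 66 mm across, 14 mm high; origin under its centre. Not to be moved.
Mind the look-alikes: they are no part of the job. Leave any blue or turquoise look-alike of the part that bears stamp_handle alone.

How it is judged:
By the outcome, as a careful person would: the job done as asked, in the order asked, and still so for the second after the job is handed in, with the robot touching nothing.
It also fails if it takes over 72 s, if anything falls off the work surface, if the arm or the gripper's body presses on something with over 40 N, if the wrist force passes 120 N, or if a joint passes its speed limit or range.

ROBOT

A 7-joint arm with a two-finger parallel gripper is mounted at the origin on the work surface. World frame = base frame: x ahead of the robot, y to its left, z up, the work surface at z = 0. Lengths are in m, angles in rad, forces in N, time in s.
With the tool pointing down it reaches from about 0.425 to 0.925 m from the base axis. Payload 6.8 kg.
Tool frame: the origin (TCP) lies midway between the tips of the shut fingers; the grasp point (between the pads) lies 19 mm behind it (robot.grip_depth is the distance from the TCP to the grasp point, in m); z points along the fingers, y is the line along which they close (so a half turn about z gives the same grasp; the last joint's range is limited). The gripper opens to 88 mm and grips with 3 to 60 N. Pads are 20 mm wide; open, the fingers measure 115 mm over their backs; the gripper's body (75 mm by 178 mm) begins 61 mm behind the grasp point.
Start: joints at [1.133, 0.477, 0.022, 1.555, -0.011, 1.109, -0.083], TCP at [0.219, -0.639, 0.223] pointing down, gripper open.
Joint ranges: [-2.96, 2.96], [-0.34, 2.1], [-1.41, 1.46], [0.24, 2.44], [-1.37, 4.51], [0.17, 1.92], [-2.96, 2.96]. Speed limits (rad/s): [2.39, 2.39, 3.14, 3.14, 3.14, 3.14, 3.14].

INTERFACE

Orientations are given as a unit quaternion [x, y, z, w].
In Python, from bench import robot gives the robot as it stands.
- The arm moves only by the tool step_arm, never from a script. Its argument "series" is a list of rows, each a list of 7 numbers: the turn, a rotation vector about the tool's x, y, z in rad, then the shift along the tool's x, y, z in cm, then the gripper command: -1 is fully open, 1 is shut, values between are in proportion. A call has 1 to 8 rows; each row shifts and turns the commanded pose from where the row before left it, along the tool's axes as they then stand; what a row does not reach is not made up. A row lasts 1/8 s, in which the tool goes at most 62.5 mm and 10.7 degrees, less where a joint would pass 70% of its speed; a pose out of reach is approached as far as the arm can. A call is refused whole if a number of a shift passes 6.25 or a number of a turn 0.188, either way. A call with a gripper value outside its range is refused whole. The fingers move at their own pace and stop on an object; "grip_force" is the grip in N (left out, the last holds). Time passes only in rows, so rows that do not move let the fingers close. It gives the time, the measured TCP pose, the force, the opening and the grip force at its end, in the units of the state.
- robot.get_obs(): the state, without advancing time (a new reading comes with each control period).
- robot.snapshot(name): name is "side" or "top"; returns a dict with "color" (420x560x3 uint8, red, green, blue), "vfov" (degrees; the focal length in pixels is half the picture's height over the tangent of half this angle, whatever the lens; pixels are square), "cx", "cy" (the principal point, pixels), "rvec" (rotation vector, rad) and "tvec" (3), from world to camera coordinates, as OpenCV has them. Camera axes: x right, y down, z forward; pixel columns grow to the right and rows downward; lengths in m; the calibration is good to about 2 mm. A picture is of the moment at which its call begins. There is no depth.
- robot.finish_job(): hands the job in; it is judged then, once.
Trained networks look in the newest picture that a camera, given by its name, has taken for a name from the list of things; names that differ only in an ending like _2 or _b are one class to them, and where a whole thing is asked for, a point or a joint stands for the part that bears it (a point fixed in the world has none). Each returns a list of dicts, best first, with "conf" (0 to 1); they miss things now and then, are a little off and sometimes report something else, mostly with a low value. They report only what shows in the picture. A call takes as long as a camera call. They do not tell look-alikes from the thing itself.
- robot.silhouettes(target, camera): "pixels" (420x560 bool, what is visible of it).
- robot.mark_of(target, camera): "xyz" ([x, y, z] in m, in world coordinates, good to about 4 mm: a listed point, or the origin of a listed thing).
The state is a dict: "time": time; "joint_pos": joint angles; "joint_velocities": joint speeds; "effort": joint torques, N m; "position": TCP position; "tcp_rot": TCP orientation; "wrist_force": force on the tool from outside, world axes, zero at the start; "moment": the same for the moment, N m; "width": finger opening in m; "finger_force": force on a finger pad.
Only numpy, scipy, OpenCV 4.12 (cv2) and the standard library are available. Lean on these libraries where they do the work, as an engineer would, in place of code of your own. Each camera call takes 0.05 s, during which the arm holds its last target. There are 200 camera calls.

## Working session

There is one attempt and no reset: what is moved stays moved. The work goes in short steps, Python scripts to look and compute and a tool call to move; the robot and the scene stay as the last step left them, time stands still between calls to the robot, and variables do not carry over. Pictures are saved under pics/ and viewed, at most 10 in all, crops included, and the job is handed in when it is done.

Besides the shell and the picture viewer there is one more tool, called after "Emit:" as name([rows], argument=value, ...), one row to a line, values as JSON. step_arm: Moves the arm, as the interface text tells. Its arguments: {"type":"object","properties":{"series":{"type":"array","items":{"type":"array","items":{"type":"number"}}},"grip_force":{"type":"number"}},"required":["series"]}

```bash
ls; mkdir -p pics
cat > h.py <<'E'
import numpy as np, cv2
from bench import robot
from scipy.spatial.transform import Rotation as R
def K(s):
    f=210/np.tan(np.radians(s["vfov"])/2); return np.array([[f,0,s["cx"]],[0,f,s["cy"]],[0,0,1.]])
def proj(s,p):
    return cv2.projectPoints(np.array(p,float).reshape(-1,3),np.array(s["rvec"],float),np.array(s["tvec"],float),K(s),None)[0].reshape(-1,2)
def ray(s,uv,z):
    Rm=cv2.Rodrigues(np.array(s["rvec"],float))[0]; c=-Rm.T@np.array(s["tvec"],float)
    d=Rm.T@np.linalg.inv(K(s))@np.array([uv[0],uv[1],1.]); return c+d*(z-c[2])/d[2]
def save(s,n): cv2.imwrite(f"pics/{n}.png",s["color"][:,:,::-1])
E
python3 - <<'E'
from h import *
print({k:np.round(v,3) for k,v in robot.get_obs().items()})
S={}
for c in("side","top"):
    s=robot.snapshot(c); save(s,c+"0"); print(c,s["vfov"],s["cx"],s["cy"],s["rvec"],s["tvec"])
    for t in "pointer turret turning_peg fork_tip fork_seat stop_mount stamp_handle paste_jar ink_pad block_stamp candle_glass diffuser brush lid_off".split():
        print(t,[(np.round(d["xyz"],3).tolist(),round(d["conf"],2),proj(s,d["xyz"])[0].round().tolist()) for d in robot.mark_of(t,c)][:3])
E
```

```text
pics
{'time': np.float64(0.0), 'joint_pos': array([ 1.133,  0.478,  0.022,  1.556, -0.011,  1.109, -0.083]), 'joint_velocities': array([ 0.002,  0.   ,  0.   ,  0.002, -0.003, -0.001,  0.002]), 'effort': array([ 1.0000e-03, -5.8285e+01,  1.5350e+00, -2.7261e+01, -5.4000e-02,
        1.7000e-02,  0.0000e+00]), 'position': array([ 0.218, -0.638,  0.222]), 'tcp_rot': array([ 0.986,  0.164, -0.   , -0.001]), 'wrist_force': array([ 0.494, -0.185, -0.213]), 'moment': array([ 0.057, -0.03 ,  0.023]), 'finger_force': np.float64(0.0), 'width': np.float64(0.088)}
side 57.95061283092225 280.2406768652469 213.03444528829075 [ 0.13813024 -2.69368578  1.49834444] [0.5295203  0.14784358 1.23483817]
pointer [([0.47, -0.048, 0.006], 0.69, [300.0, 240.0])]
turret [([0.587, -0.05, -0.0], 0.87, [266.0, 239.0])]
turning_peg [([0.58, -0.005, 0.199], 0.59, [265.0, 196.0]), ([0.587, -0.05, -0.002], 0.53, [266.0, 239.0]), ([0.601, -0.133, 0.11], 0.48, [265.0, 200.0])]
fork_tip [([0.603, -0.166, 0.108], 0.78, [266.0, 196.0]), ([0.588, -0.049, 0.001], 0.62, [266.0, 239.0]), ([0.7, 0.31, -0.001], 0.32, [208.0, 
[... 1173 characters left out ...]
, ([0.583, -0.05, -0.003], 0.53, [301.0, 208.0])]
stamp_handle [([0.448, 0.174, 0.082], 0.7, [229.0, 246.0]), ([0.452, 0.254, 0.081], 0.51, [203.0, 244.0]), ([0.458, 0.337, 0.082], 0.51, [176.0, 242.0])]
paste_jar [([0.466, -0.292, 0.001], 0.9, [375.0, 244.0])]
ink_pad [([0.61, 0.479, 0.002], 0.71, [141.0, 197.0]), ([0.698, 0.308, -0.004], 0.61, [194.0, 173.0])]
block_stamp [([0.681, -0.306, 0.003], 0.52, [378.0, 180.0])]
candle_glass [([0.611, 0.472, 0.0], 0.68, [144.0, 197.0])]
diffuser [([0.607, -0.478, 0.001], 0.72, [431.0, 203.0])]
brush [([0.428, -0.452, 0.001], 0.56, [425.0, 257.0])]
lid_off [([0.394, 0.474, -0.001], 0.74, [139.0, 263.0]), ([0.6, -0.127, 0.114], 0.44, [327.0, 197.0])]
```

Run:
```python
import cv2
a=cv2.imread("pics/side0.png")[160:370,180:390]; b=cv2.imread("pics/top0.png")[140:290,130:400]
cv2.imwrite("pics/sidec.png",cv2.resize(a,(600,600),interpolation=cv2.INTER_CUBIC)); cv2.imwrite("pics/topc.png",cv2.resize(b,(800,444),interpolation=cv2.INTER_CUBIC))
```

```text
(no output)
```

View pics/sidec.png

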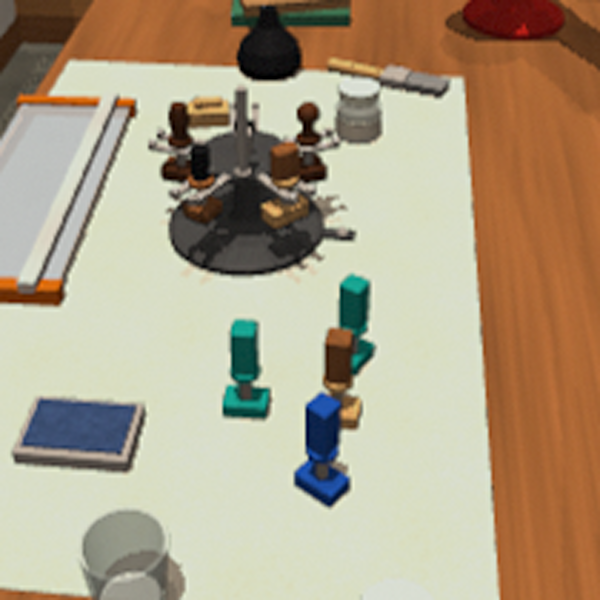

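View pics/topc.png

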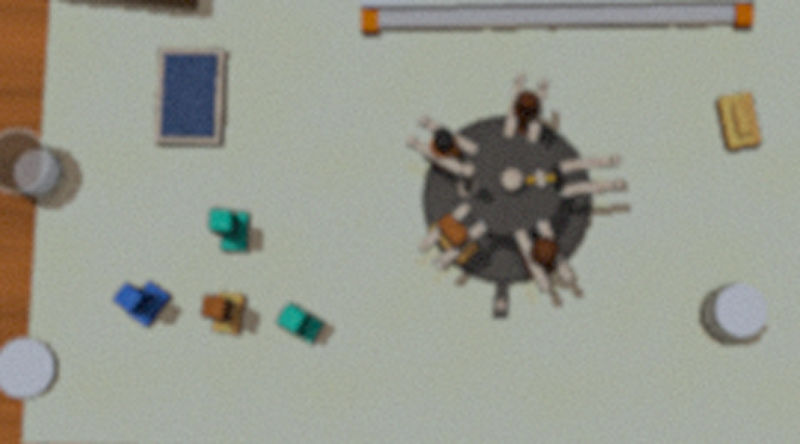

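The side crop shows four loose stamps. In full-picture pixels:
- Brown/wood square handle at about (298,284).
- Blue at about (293,310).
- Turquoise at about (304,267).
- Turquoise at about (266,286).

Only the brown wooden one fits, since the blue and turquoise ones are look-alikes. The empty fork points right, toward -y, at top pixel (335,197). The pointer is at top pixel (299,242). Next I'll average the marks and enlarge the stamp for its yaw.

```bash
cat >> h.py <<'E'
def marks(names,n=4,cams=("side","top"),near={},save_as=None):
    out={}
    for c in cams:
        for i in range(n):
            s=robot.snapshot(c)
            if save_as and i==0: save(s,save_as+c)
            for t in names:
                L=[d for d in robot.mark_of(t,c) if t not in near or np.linalg.norm(np.array(d["xyz"])-near[t])<.035]
                if L: out.setdefault((t,c),[]).append(L[0]["xyz"])
    return out
def show(o):
    for k,v in o.items(): v=np.array(v); print(k,len(v),(np.median(v,0)*1e3).round(1),(v.std(0)*1e3).round(1))
E
python3 - <<'E'
from h import *
o=marks(["pointer","turret","turning_peg","fork_tip","fork_seat","stamp_handle"],4,near={"pointer":[.469,-.048,.008],"turret":[.587,-.051,0],"turning_peg":[.581,-.006,.197],"fork_tip":[.603,-.165,.11],"fork_seat":[.598,-.13,.11],"stamp_handle":[.453,.254,.082]})
show(o)
s=robot.snapshot("top"); 
a=s["color"][225:265,185:225,::-1]; t=robot.snapshot("side"); b=t["color"][265:315,275:325,::-1]
cv2.imwrite("pics/st.png",np.hstack([cv2.resize(a,(400,400),interpolation=cv2.INTER_CUBIC),cv2.resize(b,(400,400),interpolation=cv2.INTER_CUBIC)]))
for y in(-.015,.015):
  for x in(-.022,.022):
    q=proj(s,[.453+x,.254+y,.018])[0]; print(x,y,((q-[185,225])*10).round())
print("handle top c",((proj(s,[.453,.254,.106])[0]-[185,225])*10).round())
E
```

```text
('pointer', 'side') 4 [469.  -48.2   5.6] [0.6 1.3 0.9]
('turret', 'side') 3 [590.1 -49.8   2.8] [0.5 0.2 0.3]
('turning_peg', 'side') 4 [579.7  -6.4 197.5] [2.  0.4 0.3]
('fork_tip', 'side') 4 [ 604.2 -165.4  107.3] [1.  1.6 1.3]
('fork_seat', 'side') 4 [ 596.5 -131.2  111.2] [1.4 1.3 2.2]
('stamp_handle', 'side') 4 [456.7 253.6  84. ] [1.7 1.2 1.3]
('turret', 'top') 4 [588.4 -51.8   1.2] [1.  1.6 0.7]
('turning_peg', 'top') 4 [581.   -4.6 196. ] [2.  0.9 1.3]
('fork_tip', 'top') 4 [ 602.5 -163.4  110.8] [1.3 0.6 2. ]
('fork_seat', 'top') 4 [ 598.  -126.7  112. ] [0.6 0.6 0.3]
('stamp_handle', 'top') 4 [454.3 251.7  82.2] [1.4 1.4 1.5]
('pointer', 'top') 3 [471.1 -44.9   7.7] [2.4 0.4 2. ]
-0.022 -0.015 [256. 273.]
0.022 -0.015 [261. 137.]
-0.022 0.015 [163. 272.]
0.022 0.015 [169. 135.]
handle top c [162. 184.]
```

View pics/st.png

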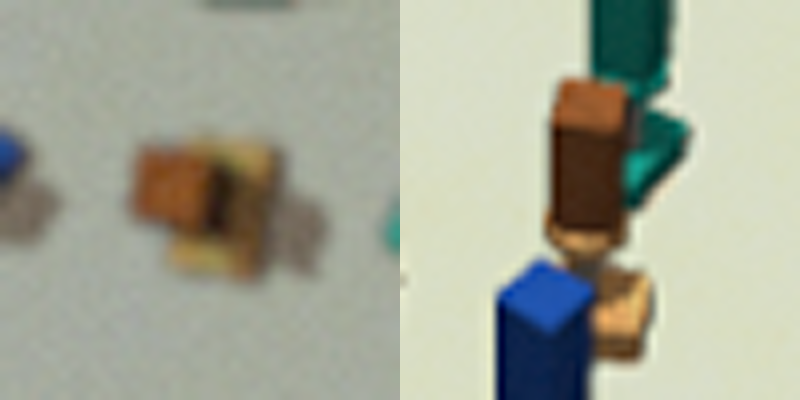

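The enlarged crop confirms the brown square-handled wooden stamp, with its block's long side roughly along world x and a yaw of about -6°. I've placed the axis at (588,-50.5) mm and the fork at -82°. The pointer is at 178°, so the turret turns about -100°. Now I'll plan the approach to the peg.

```bash
cat >> h.py <<'E'
def down(a):  # tool z down, tool y at world angle a (deg)
    a=np.radians(a); y=np.array([np.cos(a),np.sin(a),0]); z=np.array([0,0,-1.]); return R.from_matrix(np.column_stack([np.cross(y,z),y,z]))
def plan(p0,r0,p1,a,N,g):
    r1=down(a); w=(r0.inv()*r1).as_rotvec()
    for i in range(N):
        ri=r0*R.from_rotvec(w*i/N); d=ri.inv().apply((np.array(p1)-p0)/N)*100
        print([*np.round(w/N,4).tolist(),*np.round(d,2).tolist(),g])
    return np.array(p1),r1
def cur():
    o=robot.get_obs(); return np.array(o["position"]),R.from_quat(o["tcp_rot"])
def stat():
    o=robot.get_obs(); p,r=cur(); y=r.as_matrix()[:,1]; print("t",round(float(o["time"]),2),"p",(p*1e3).round(1),"ya",np.degrees(np.arctan2(y[1],y[0])).round(2),"tilt",(r.as_matrix()[:2,2]).round(3),"F",o["wrist_force"].round(2),"w",round(float(o["width"])*1e3,1),"ff",round(float(o["finger_force"]),1),"j",o["joint_pos"].round(2))
E
python3 - <<'E'
from h import *
stat(); p,r=cur()
plan(p,r,[.5816,-.006,.26],8.2,16,-1)
E
```

```text
t 4.4 p [ 218.6 -638.6  222.7] ya -71.11 tilt [0. 0.] F [-0.17  0.21  0.57] w 87.9 ff 0.0 j [ 1.13  0.48  0.02  1.56 -0.01  1.11 -0.08]
[0.0, -0.0, -0.0865, 3.43, -3.01, -0.23, -1]
[0.0, -0.0, -0.0865, 3.67, -2.7, -0.23, -1]
[0.0, -0.0, -0.0865, 3.89, -2.37, -0.23, -1]
[0.0, -0.0, -0.0865, 4.08, -2.03, -0.23, -1]
[0.0, -0.0, -0.0865, 4.24, -1.67, -0.23, -1]
[0.0, -0.0, -0.0865, 4.37, -1.29, -0.23, -1]
[0.0, -0.0, -0.0865, 4.47, -0.91, -0.23, -1]
[0.0, -0.0, -0.0865, 4.53, -0.52, -0.23, -1]
[0.0, -0.0, -0.0865, 4.56, -0.13, -0.23, -1]
[0.0, -0.0, -0.0865, 4.55, 0.27, -0.23, -1]
[0.0, -0.0, -0.0865, 4.51, 0.66, -0.23, -1]
[0.0, -0.0, -0.0865, 4.44, 1.05, -0.23, -1]
[0.0, -0.0, -0.0865, 4.33, 1.43, -0.23, -1]
[0.0, -0.0, -0.0865, 4.19, 1.79, -0.23, -1]
[0.0, -0.0, -0.0865, 4.02, 2.15, -0.23, -1]
[0.0, -0.0, -0.0865, 3.82, 2.49, -0.23, -1]
```

Emit:
step_arm([
  [0, 0, -0.0865, 3.43, -3.01, -0.5, -1],
  [0, 0, -0.0865, 3.67, -2.7, -0.5, -1],
  [0, 0, -0.0865, 3.89, -2.37, -0.5, -1],
  [0, 0, -0.0865, 4.08, -2.03, -0.5, -1],
  [0, 0, -0.0865, 4.24, -1.67, -0.5, -1],
  [0, 0, -0.0865, 4.37, -1.29, -0.5, -1],
  [0, 0, -0.0865, 4.47, -0.91, -0.4, -1],
  [0, 0, -0.0865, 4.53, -0.52, -0.3, -1],
])

```text
time: 5.4
position: [0.4007, -0.3211, 0.2602]
tcp_rot: [0.872, 0.49, 0.0, 0.0]
wrist_force: [0.6, 0.2, 0.0]
width: 0.0876
finger_force: 0.0
```

Emit:
step_arm([
  [0, 0, -0.0865, 4.56, -0.13, 0, -1],
  [0, 0, -0.0865, 4.55, 0.27, 0, -1],
  [0, 0, -0.0865, 4.51, 0.66, 0, -1],
  [0, 0, -0.0865, 4.44, 1.05, 0, -1],
  [0, 0, -0.0865, 4.33, 1.43, 0, -1],
  [0, 0, -0.0865, 4.19, 1.79, 0, -1],
  [0, 0, -0.0865, 4.02, 2.15, 0, -1],
  [0, 0, -0.0865, 3.82, 2.49, 0, -1],
])

```text
time: 6.4
position: [0.5824, -0.0049, 0.2599]
tcp_rot: [0.654, 0.757, 0.0, 0.0]
wrist_force: [-0.1, 0.2, -0.3]
width: 0.0878
finger_force: 0.0
```

Run:
```python
from h import *
stat(); p,r=cur()
q=plan(p,r,[.5816,-.006,.26],8.2,2,-1)
plan(*q,[.5816,-.006,.178],8.2,4,-1)
```

```text
t 6.4 p [582.4  -4.9 259.9] ya 8.33 tilt [ 0.001 -0.   ] F [-0.07  0.15 -0.32] w 87.8 ff 0.0 j [ 0.34  0.34 -0.56  1.71  0.2   1.14 -0.13]
[0.0002, 0.0002, 0.0012, -0.05, -0.05, -0.01, -1]
[0.0002, 0.0002, 0.0012, -0.05, -0.05, -0.01, -1]
[0.0, 0.0, 0.0, 0.0, 0.0, 2.05, -1]
[0.0, 0.0, 0.0, 0.0, 0.0, 2.05, -1]
[0.0, 0.0, 0.0, 0.0, 0.0, 2.05, -1]
[0.0, 0.0, 0.0, 0.0, 0.0, 2.05, -1]
```

Emit:
step_arm([
  [0, 0, 0, -0.1, -0.1, 0, -1],
  [0, 0, 0, 0, 0, 2.05, -1],
  [0, 0, 0, 0, 0, 2.05, -1],
  [0, 0, 0, 0, 0, 2.05, -1],
  [0, 0, 0, 0, 0, 2.05, -1],
])

```text
time: 7.02
position: [0.5804, -0.0088, 0.1771]
tcp_rot: [0.656, 0.755, -0.0, 0.0]
wrist_force: [1.1, 0.4, -0.8]
width: 0.0878
finger_force: 0.0
```

Emit:
step_arm([
  [0, 0, 0, 0, 0, 0, 0.4],
  [0, 0, 0, 0, 0, 0, 1],
  [0, 0, 0, 0, 0, 0, 1],
  [0, 0, 0, 0, 0, 0, 1],
  [0, 0, 0, 0, 0, 0, 1],
  [0, 0, 0, 0, 0, 0, 1],
], grip_force=8)

```text
time: 7.78
position: [0.5808, -0.0071, 0.1778]
tcp_rot: [0.655, 0.756, 0.0, 0.0]
wrist_force: [-0.6, 0.9, 0.4]
width: 0.0309
finger_force: 0.0
```

Run:
```python
from h import *
stat()
o=marks(["turning_peg","fork_tip","fork_seat"],2,near={"turning_peg":[.581,-.006,.197],"fork_tip":[.603,-.165,.11],"fork_seat":[.598,-.13,.11]}); show(o)
```

```text
t 7.78 p [580.8  -7.1 177.8] ya 8.19 tilt [ 0. -0.] F [-0.58  0.93  0.39] w 30.9 ff 0.0 j [ 0.32  0.42 -0.54  1.8   0.25  0.98 -0.17]
('turning_peg', 'side') 1 [580.5  -6.1 201.8] [0. 0. 0.]
('fork_tip', 'side') 2 [ 603.9 -164.5  107.7] [0.3 1.6 0.3]
('fork_seat', 'side') 2 [ 599.  -130.5  112.2] [2.  1.4 1.2]
('fork_tip', 'top') 2 [ 606.3 -163.6  110.4] [0.3 0.5 0.4]
('fork_seat', 'top') 2 [ 600.9 -126.4  113.2] [1.4 0.4 1. ]
```

Emit:
step_arm([
  [0, 0, 0, 0, 0, 0, 1],
  [0, 0, 0, 0, 0, 0, 1],
  [0, 0, 0, 0, 0, 0, 1],
  [0, 0, 0, 0, 0, 0, 1],
])

```text
time: 9.07
position: [0.5809, -0.007, 0.1777]
tcp_rot: [0.655, 0.756, 0.0, 0.0]
wrist_force: [3.8, 2.2, -2.6]
width: 0.0126
finger_force: 8.0
```

Run:
```python
from h import *
stat(); p,r=cur(); c=np.array([.588,-.0505]); d=p[:2]-c; print(np.hypot(*d),np.degrees(np.arctan2(d[1],d[0])))
# constant row: arc -5.55deg per row
th=np.radians(-99.9/18); v=R.from_rotvec([0,0,th]).apply([*d,0])-np.array([*d,0]); print(abs(th), r.inv().apply(v)*100)
```

```text
t 9.07 p [580.9  -7.  177.7] ya 8.2 tilt [0. 0.] F [ 3.83  2.18 -2.63] w 12.6 ff 8.0 j [ 0.32  0.42 -0.54  1.8   0.25  0.98 -0.17]
0.044069108490292296 99.2679175225088
0.0968657734856853 [-1.26788483e-02  4.26523538e-01  1.10909499e-04]
```

Emit:
step_arm([
  [0, 0, 0.0969, -0.013, 0.4265, 0, 1],
  [0, 0, 0.0969, -0.013, 0.4265, 0, 1],
  [0, 0, 0.0969, -0.013, 0.4265, 0, 1],
  [0, 0, 0.0969, -0.013, 0.4265, 0, 1],
  [0, 0, 0.0969, -0.013, 0.4265, 0, 1],
  [0, 0, 0.0969, -0.013, 0.4265, 0, 1],
  [0, 0, 0.0969, -0.013, 0.4265, 0, 1],
  [0, 0, 0.0969, -0.013, 0.4265, 0, 1],
])

```text
time: 10.07
position: [0.6114, -0.0142, 0.1777]
tcp_rot: [0.893, 0.451, -0.002, -0.001]
wrist_force: [-4.0, 1.2, 3.7]
width: 0.0131
finger_force: 8.0
```

Emit:
step_arm([
  [0, 0, 0.0969, -0.013, 0.4265, 0, 1],
  [0, 0, 0.0969, -0.013, 0.4265, 0, 1],
  [0, 0, 0.0969, -0.013, 0.4265, 0, 1],
  [0, 0, 0.0969, -0.013, 0.4265, 0, 1],
  [0, 0, 0.0969, -0.013, 0.4265, 0, 1],
  [0, 0, 0.0969, -0.013, 0.4265, 0, 1],
  [0, 0, 0.0969, -0.013, 0.4265, 0, 1],
  [0, 0, 0, 0, 0, 0, 1],
])

```text
time: 11.08
position: [0.6289, -0.0383, 0.1777]
tcp_rot: [0.992, 0.13, -0.001, -0.0]
wrist_force: [-3.8, 1.2, 4.7]
width: 0.0128
finger_force: 8.0
```

Run:
```python
from h import *
stat(); p,r=cur(); c=np.array([.588,-.0505]); d=p[:2]-c; print(np.hypot(*d),np.degrees(np.arctan2(d[1],d[0])))
o=marks(["turning_peg","fork_tip","fork_seat","pointer","turret"],3,near={"pointer":[.47,-.047,.008],"turret":[.588,-.05,0]}); show(o)
```

```text
t 11.07 p [628.9 -38.3 177.7] ya -75.05 tilt [-0.003  0.   ] F [-3.76  1.25  4.66] w 12.8 ff 8.0 j [ 0.11  0.46 -0.2   1.7   0.11  1.   -1.44]
0.042678857767806576 16.621160538288724
('turning_peg', 'side') 3 [629.7 -38.7 196.4] [0.3 0.4 1.7]
('fork_tip', 'side') 3 [472.6 -79.6 109.3] [74.4 19.3 42.7]
('pointer', 'side') 3 [469.6 -45.8   3.1] [1.7 1.4 1.7]
('turret', 'side') 3 [588.  -50.9   0. ] [0.8 0.6 2.2]
('fork_seat', 'side') 2 [511.2 -72.9 111.1] [0.  0.9 0.8]
('turning_peg', 'top') 3 [629.6 -38.8 196.6] [0.9 1.4 0.8]
('pointer', 'top') 3 [469.9 -45.1   8.4] [0.6 1.9 1. ]
('turret', 'top') 2 [ 5.858e+02 -5.400e+01  2.000e-01] [1.2 0.4 0.8]
('fork_tip', 'top') 2 [549.3 -42.1 102.9] [79.7  4.1 92.5]
```

Emit:
step_arm([
  [0, 0, 0.0969, 0.0, 0.44, 0, 1],
  [0, 0, 0.0969, 0.0, 0.44, 0, 1],
  [0, 0, 0.0969, 0.0, 0.44, 0, 1],
  [0, 0, 0, 0, 0, 0, 1],
  [0, 0, 0, 0, 0, 0, 1],
])

```text
time: 13.5
position: [0.6307, -0.0516, 0.1776]
tcp_rot: [1.0, -0.015, -0.002, 0.0]
wrist_force: [-7.1, 1.0, 6.5]
width: 0.0127
finger_force: 8.0
```

Run:
```python
from h import *
stat()
o=marks(["turning_peg","fork_tip","fork_seat","pointer","turret"],5,near={"pointer":[.47,-.047,.008],"turret":[.588,-.05,0],"turning_peg":[.633,-.052,.197],"fork_tip":[.47,-.047,.11],"fork_seat":[.508,-.048,.11]},save_as="turn_"); show(o)
```

```text
t 13.5 p [630.7 -51.6 177.6] ya -91.67 tilt [-0.003 -0.   ] F [-7.15  1.04  6.5 ] w 12.7 ff 8.0 j [ 0.08  0.46 -0.14  1.7   0.07  1.   -1.68]
('turning_peg', 'side') 5 [632.2 -53.1 197.4] [1.3 0.9 1.1]
('fork_tip', 'side') 5 [472.1 -44.3 108.3] [0.9 0.8 0.8]
('fork_seat', 'side') 4 [507.8 -47.9 110.9] [1.5 0.5 1.3]
('pointer', 'side') 4 [468.8 -47.8   5.8] [1.4 0.9 2.2]
('turret', 'side') 5 [587.  -49.3   1.5] [1.  1.4 1.2]
('turning_peg', 'top') 5 [630.4 -52.7 196.1] [1.3 1.1 1.7]
('fork_tip', 'top') 5 [469.3 -41.8 111.2] [2.8 1.2 1.6]
('pointer', 'top') 5 [468.7 -46.4   8.2] [1.2 1.1 1.1]
('turret', 'top') 5 [586.1 -52.3   3.2] [0.9 0.8 1.4]
('fork_seat', 'top') 4 [508.4 -43.  113. ] [1.3 1.5 1.6]
```

Run:
```python
import cv2,numpy as np
t=cv2.imread("pics/turn_top.png");s=cv2.imread("pics/turn_side.png")
a=t[215:255,275:325];b=s[205:255,275:325]
cv2.imwrite("pics/al.png",np.hstack([cv2.resize(a,(500,400),interpolation=cv2.INTER_CUBIC)[:,50:450],cv2.resize(b,(400,400),interpolation=cv2.INTER_CUBIC)]))
from h import *
for c in("top","side"):
    q=robot.snapshot(c); o=np.array([280,215]) if c=="top" else np.array([275,205]);k=10 if c=="top" else 8
    for n,p in dict(ptr_end=[.4551,-.0462,.008],ptr=[.4699,-.0467,.008],tip_over=[.4699,-.0467,.112],tip=[.4707,-.043,.112]).items(): print(c,n,((proj(q,p)[0]-o)*k).round())
```

```text
top ptr_end [192. 315.]
top ptr [194. 269.]
top tip_over [205. 243.]
top tip [193. 240.]
side ptr_end [231. 281.]
side ptr [197. 278.]
side tip_over [202.  75.]
side tip [200.  79.]
```

View pics/al.png

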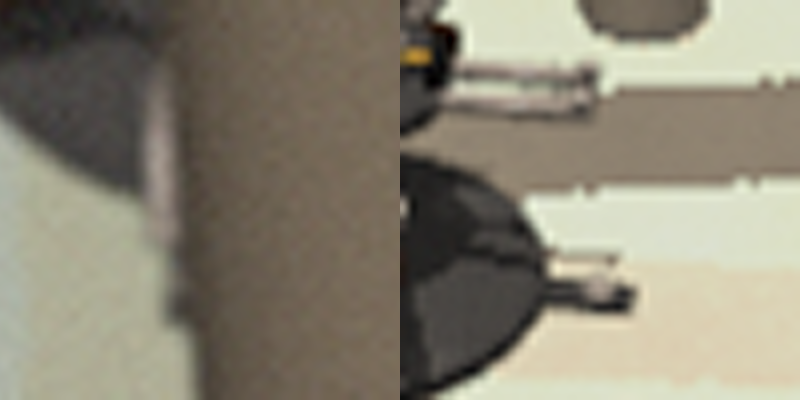

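Emit:
step_arm([
  [0, 0, -0.013, 0.0, -0.06, 0, 1],
  [0, 0, -0.013, 0.0, -0.06, 0, 1],
  [0, 0, 0, 0, 0, 0, 1],
  [0, 0, 0, 0, 0, 0, 0.3],
  [0, 0, 0, 0, 0, 0, 0.3],
  [0, 0, 0, 0, 0, 0, 0.3],
  [0, 0, 0, 0, 0, 0, 0.3],
])

```text
time: 17.48
position: [0.6325, -0.0502, 0.1775]
tcp_rot: [1.0, -0.002, -0.0, 0.0]
wrist_force: [0.3, 1.0, -0.9]
width: 0.031
finger_force: 0.0
```

Run:
```python
from h import *
stat(); p,r=cur()
q=plan(p,r,[*p[:2],.245],-92,3,.3)
print()
plan(*q,[.455,.254,.20],-6,10,.3)
```

```text
t 17.48 p [632.5 -50.2 177.5] ya -90.24 tilt [-0. -0.] F [ 0.27  0.95 -0.94] w 31.0 ff 0.0 j [ 0.09  0.46 -0.14  1.69  0.07  0.99 -1.66]
[0.0, 0.0, 0.0103, -0.0, 0.0, -2.25, 0.3]
[0.0, 0.0, 0.0103, -0.0, 0.0, -2.25, 0.3]
[0.0, 0.0, 0.0103, -0.0, 0.0, -2.25, 0.3]

[0.0, 0.0, -0.1501, -1.88, -2.98, 0.45, 0.3]
[0.0, 0.0, -0.1501, -1.41, -3.23, 0.45, 0.3]
[0.0, 0.0, -0.1501, -0.91, -3.4, 0.45, 0.3]
[0.0, 0.0, -0.1501, -0.4, -3.5, 0.45, 0.3]
[0.0, 0.0, -0.1501, 0.13, -3.52, 0.45, 0.3]
[0.0, 0.0, -0.1501, 0.66, -3.46, 0.45, 0.3]
[0.0, 0.0, -0.1501, 1.17, -3.32, 0.45, 0.3]
[0.0, 0.0, -0.1501, 1.65, -3.11, 0.45, 0.3]
[0.0, 0.0, -0.1501, 2.1, -2.83, 0.45, 0.3]
[0.0, 0.0, -0.1501, 2.5, -2.48, 0.45, 0.3]
```

Emit:
step_arm([
  [0, 0, 0, 0, 0, -2.25, 0.3],
  [0, 0, 0, 0, 0, -2.25, 0.3],
  [0, 0, 0, 0, 0, -2.25, 0.3],
  [0, 0, -0.145, -1.88, -2.98, 0.3, 0.3],
  [0, 0, -0.145, -1.41, -3.23, 0.3, 0.3],
  [0, 0, -0.145, -0.91, -3.4, 0.3, 0.3],
  [0, 0, -0.145, -0.4, -3.5, 0.3, 0.3],
  [0, 0, -0.145, 0.13, -3.52, 0.3, 0.3],
])

```text
time: 18.48
position: [0.54, 0.101, 0.2302]
tcp_rot: [0.935, 0.355, 0.0, 0.0]
wrist_force: [-0.4, -0.1, 0.4]
width: 0.0307
finger_force: 0.0
```

Emit:
step_arm([
  [0, 0, -0.145, 0.66, -3.46, 0.3, 0.3],
  [0, 0, -0.145, 1.17, -3.32, 0.3, 0.3],
  [0, 0, -0.145, 1.65, -3.11, 0.3, 0.3],
  [0, 0, -0.145, 2.1, -2.83, 0.3, 0.3],
  [0, 0, -0.145, 2.5, -2.48, 0.3, 0.3],
  [0, 0, 0, 0, 0, 0, 0.3],
])

```text
time: 19.23
position: [0.4512, 0.2553, 0.2153]
tcp_rot: [0.748, 0.664, 0.0, -0.001]
wrist_force: [-0.0, -0.8, 0.8]
width: 0.0307
finger_force: 0.0
```

Run:
```python
from h import *
stat()
o=marks(["turning_peg","fork_tip","fork_seat","pointer","turret","stamp_handle"],5,near={"pointer":[.47,-.047,.008],"turret":[.588,-.05,0],"turning_peg":[.633,-.052,.197],"fork_tip":[.47,-.047,.11],"fork_seat":[.508,-.048,.11],"stamp_handle":[.455,.253,.082]},save_as="clr_"); show(o)
t=cv2.imread("pics/clr_top.png");s=cv2.imread("pics/clr_side.png")
a=t[190:255,275:340];b=s[180:255,255:330]
cv2.imwrite("pics/al2.png",np.hstack([cv2.resize(a,(400,400),interpolation=cv2.INTER_CUBIC),cv2.resize(b,(400,400),interpolation=cv2.INTER_CUBIC)]))
```

```text
t 19.23 p [451.2 255.3 215.3] ya -6.83 tilt [-0.     0.001] F [-0.02 -0.79  0.8 ] w 30.7 ff 0.0 j [-0.15  0.28 -0.57  1.9   0.17  1.01 -0.92]
('turning_peg', 'side') 5 [632.7 -53.5 197.9] [1.2 0.8 1.7]
('fork_seat', 'side') 5 [507.5 -47.4 110.9] [1.  1.2 2.1]
('pointer', 'side') 4 [468.4 -47.8   5.6] [0.7 1.8 0.5]
('turret', 'side') 4 [587.8 -49.5   1. ] [1.8 1.5 1.7]
('stamp_handle', 'side') 5 [455.3 253.5  84.5] [1.  0.9 1.2]
('turning_peg', 'top') 5 [630.4 -51.9 196. ] [1.7 1.5 2.1]
('fork_tip', 'top') 5 [471.3 -42.1 109.3] [1.2 0.5 1.1]
('fork_seat', 'top') 5 [508.9 -44.9 113.3] [1.5 1.5 1.8]
('pointer', 'top') 5 [468.4 -46.    8.2] [1.4 1.1 1.3]
('turret', 'top') 5 [587.9 -51.8   0.6] [0.9 1.4 1.2]
('stamp_handle', 'top') 5 [454.2 253.   83. ] [1.2 1.6 1.4]
```

View pics/al2.png

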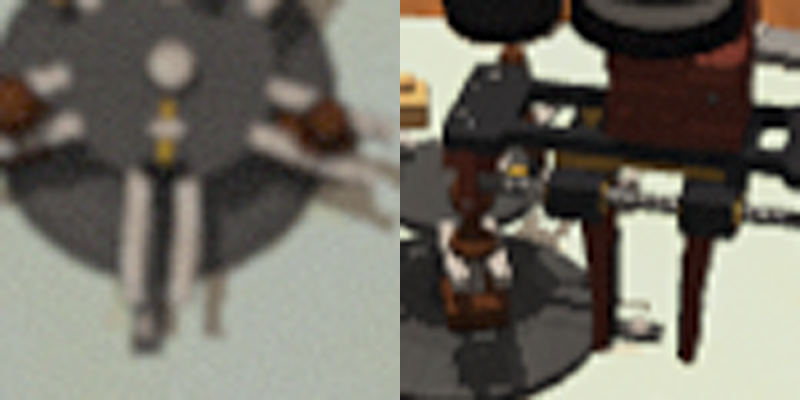

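Run:
```python
from h import *
im=cv2.imread("pics/clr_top.png").astype(int); s=robot.snapshot("top")
f=lambda p:((proj(s,p)[0]+.5-[275,190])*6.154).round(1)
c=np.array([.588,-.0507])
print("post",f([*c,.14]))
for a in(176,177,178,179,180,181):
    u=np.array([np.cos(np.radians(a)),np.sin(np.radians(a))])
    print(a,"slot r62",f([*(c+.062*u),.11]),"r100",f([*(c+.1*u),.11]),"tip r111",f([*(c+.111*u),.114]),"ptr end",f([*(c+.133*u),.008]),"ptr118",f([*(c+.118*u),.008]))
g=im.sum(2)
for r in range(220,240,2): print(r,((r+.5-190)*6.15).__round__(),g[r,290:312].tolist())
for r in range(240,249): print(r,((r+.5-190)*6.15).__round__(),g[r,290:312].tolist())
```

```text
post [172.6  59.2]
176 slot r62 [160.3 192.8] r100 [154.2 269.2] tip r111 [152.7 290.7] ptr end [143.  349.9] ptr118 [145.3 321.6]
177 slot r62 [162.5 193. ] r100 [157.7 269.5] tip r111 [156.6 291. ] ptr end [147.4 350.3] ptr118 [149.2 321.9]
178 slot r62 [164.7 193.1] r100 [161.3 269.7] tip r111 [160.5 291.3] ptr end [151.9 350.5] ptr118 [153.1 322.1]
179 slot r62 [166.9 193.2] r100 [164.8 269.8] tip r111 [164.5 291.4] ptr end [156.3 350.7] ptr118 [157.  322.2]
180 slot r62 [169.1 193.2] r100 [168.4 269.9] tip r111 [168.5 291.5] ptr end [160.7 350.8] ptr118 [161.  322.3]
181 slot r62 [171.3 193.2] r100 [171.9 270. ] tip r111 [172.4 291.6] ptr end [165.1 350.9] ptr118 [164.9 322.4]
220 188 [224, 219, 209, 201, 208, 325, 456, 491, 432, 274, 133, 100, 135, 285, 428, 460, 427, 264, 146, 114, 129, 122]
222 200 [229, 215, 214, 217, 222, 340, 456, 499, 430, 285, 121, 101, 142, 316, 462, 496, 446, 290, 141, 118, 132, 133]
224 212 [231, 242, 226, 222, 259, 359, 456, 486, 404, 276, 168, 121, 138, 308, 458, 499, 458, 310, 162, 140, 154, 174]
226 224 [230, 224, 227, 224, 277, 396, 469, 470, 401
[... 1151 characters left out ...]
 523, 511, 506, 514, 487, 419, 371, 382, 318, 237, 239, 315, 401, 504, 525, 526, 490, 387, 349, 390, 475]
244 335 [520, 532, 527, 531, 522, 485, 379, 319, 330, 297, 260, 288, 389, 453, 500, 529, 526, 504, 441, 415, 421, 465]
245 341 [520, 531, 511, 535, 526, 483, 356, 256, 254, 243, 260, 349, 454, 500, 522, 532, 540, 520, 505, 496, 493, 500]
246 347 [516, 519, 519, 517, 531, 481, 377, 269, 238, 244, 292, 393, 498, 526, 528, 521, 518, 526, 519, 530, 526, 520]
247 354 [520, 532, 513, 524, 515, 503, 422, 369, 361, 361, 392, 452, 505, 531, 528, 538, 524, 524, 529, 520, 521, 533]
248 360 [505, 520, 518, 525, 516, 517, 488, 484, 494, 488, 496, 497, 514, 529, 525, 525, 520, 525, 517, 530, 533, 522]
```

The top view is clear. The slot centreline fits 177.1° and the tongue 177.0°, with prong centres at about (300.9,222) and (300.2,232) and the tongue end at about (298.4,246). The fork is over the pointer. Next I'll grasp the brown stamp.

Emit:
step_arm([
  [0, 0, -0.015, 0.2, 0.35, 0, -0.4],
  [0, 0, 0, 0, 0, 0, -0.4],
  [0, 0, 0, 0, 0, 2.0, -0.4],
  [0, 0, 0, 0, 0, 2.2, -0.4],
  [0, 0, 0, 0, 0, 2.2, -0.4],
  [0, 0, 0, 0, 0, 2.2, -0.4],
])

```text
time: 23.52
position: [0.4567, 0.2543, 0.1285]
tcp_rot: [0.745, 0.667, 0.0, 0.0]
wrist_force: [-0.6, -0.1, -0.4]
width: 0.0615
finger_force: 0.0
```

Run:
```python
from h import *
stat(); p,r=cur()
plan(p,r,[.4548,.2533,.063],-6,4,-.4)
```

```text
t 23.52 p [456.7 254.3 128.5] ya -6.32 tilt [0. 0.] F [-0.65 -0.12 -0.45] w 61.5 ff 0.0 j [-0.19  0.4  -0.53  1.98  0.27  0.84 -0.98]
[0.0, -0.0, -0.0014, -0.03, -0.04, 1.64, -0.4]
[0.0, -0.0, -0.0014, -0.03, -0.04, 1.64, -0.4]
[0.0, -0.0, -0.0014, -0.03, -0.04, 1.64, -0.4]
[0.0, -0.0, -0.0014, -0.03, -0.04, 1.64, -0.4]
```

Emit:
step_arm([
  [0, 0, 0, -0.03, -0.04, 1.64, -0.4],
  [0, 0, 0, -0.03, -0.04, 1.64, -0.4],
  [0, 0, 0, -0.03, -0.04, 1.64, -0.4],
  [0, 0, 0, -0.03, -0.04, 1.64, 1],
  [0, 0, 0, 0, 0, 0, 1],
  [0, 0, 0, 0, 0, 0, 1],
  [0, 0, 0, 0, 0, 0, 1],
  [0, 0, 0, 0, 0, 0, 1],
], grip_force=20)

```text
time: 24.52
position: [0.4553, 0.2535, 0.0641]
tcp_rot: [0.745, 0.667, 0.001, 0.0]
wrist_force: [0.9, 0.0, 1.5]
width: 0.024
finger_force: 20.0
```

Emit:
step_arm([
  [0, 0, 0, 0, 0, 0, 1],
  [0, 0, 0, 0, 0, 0, 1],
])

```text
time: 24.78
position: [0.4553, 0.2535, 0.0641]
tcp_rot: [0.745, 0.667, 0.001, 0.0]
wrist_force: [0.1, -0.2, 6.4]
width: 0.0239
finger_force: 20.0
```

Run:
```python
from h import *
stat(); p,r=cur()
q=plan(p,r,[p[0],p[1],.19],-6,3,1)
print()
u=np.array([np.cos(np.radians(177.05)),np.sin(np.radians(177.05))]); t=np.array([.588,-.0505])+.150*u; print(t)
q=plan(*q,[*t,.16],-92.95,12,1)
```

```text
t 24.77 p [455.3 253.5  64.1] ya -6.32 tilt [0.001 0.   ] F [ 0.12 -0.17  6.37] w 23.9 ff 20.0 j [-0.24  0.49 -0.49  2.02  0.35  0.71 -1.05]
[0.0003, -0.0002, -0.0019, 0.0, 0.0, -4.2, 1]
[0.0003, -0.0002, -0.0019, 0.0, 0.0, -4.2, 1]
[0.0003, -0.0002, -0.0019, 0.0, 0.0, -4.2, 1]

[ 0.43819878 -0.04278033]
[0.0, 0.0, 0.1265, -2.47, 0.12, 0.25, 1]
[0.0, 0.0, 0.1265, -2.44, 0.43, 0.25, 1]
[0.0, 0.0, 0.1265, -2.36, 0.73, 0.25, 1]
[0.0, 0.0, 0.1265, -2.25, 1.02, 0.25, 1]
[0.0, 0.0, 0.1265, -2.1, 1.3, 0.25, 1]
[0.0, 0.0, 0.1265, -1.92, 1.55, 0.25, 1]
[0.0, 0.0, 0.1265, -1.71, 1.78, 0.25, 1]
[0.0, 0.0, 0.1265, -1.47, 1.99, 0.25, 1]
[0.0, 0.0, 0.1265, -1.21, 2.16, 0.25, 1]
[0.0, 0.0, 0.1265, -0.93, 2.29, 0.25, 1]
[0.0, 0.0, 0.1265, -0.63, 2.39, 0.25, 1]
[0.0, 0.0, 0.1265, -0.33, 2.45, 0.25, 1]
```

Emit:
step_arm([
  [0, 0, 0, 0, 0, -1.5, 1],
  [0, 0, 0, 0, 0, -3.0, 1],
  [0, 0, 0, 0, 0, -3.0, 1],
  [0, 0, 0, 0, 0, -3.0, 1],
  [0, 0, 0, 0, 0, -2.1, 1],
  [0, 0, 0.1265, -2.47, 0.12, 0.25, 1],
  [0, 0, 0.1265, -2.44, 0.43, 0.25, 1],
  [0, 0, 0.1265, -2.36, 0.73, 0.25, 1],
])

```text
time: 25.78
position: [0.4496, 0.1783, 0.1825]
tcp_rot: [0.858, 0.513, -0.0, -0.0]
wrist_force: [0.7, -0.3, -1.3]
width: 0.0241
finger_force: 20.0
```

Emit:
step_arm([
  [0, 0, 0.1265, -2.25, 1.02, 0.25, 1],
  [0, 0, 0.1265, -2.1, 1.3, 0.25, 1],
  [0, 0, 0.1265, -1.92, 1.55, 0.25, 1],
  [0, 0, 0.1265, -1.71, 1.78, 0.25, 1],
  [0, 0, 0.1265, -1.47, 1.99, 0.25, 1],
  [0, 0, 0.1265, -1.21, 2.16, 0.25, 1],
  [0, 0, 0.1265, -0.93, 2.29, 0.25, 1],
  [0, 0, 0.1265, -0.63, 2.39, 0.25, 1],
])

```text
time: 26.78
position: [0.4373, -0.0188, 0.1625]
tcp_rot: [0.999, 0.033, -0.0, -0.0]
wrist_force: [1.1, 0.7, -1.1]
width: 0.0241
finger_force: 20.0
```

Run:
```python
from h import *
stat(); p,r=cur()
q=plan(p,r,[.4382,-.0428,.1375],-92.95,3,1)
o=marks(["fork_seat","stamp_handle","fork_tip"],3,near={"fork_tip":[.47,-.044,.11],"fork_seat":[.508,-.046,.11],"stamp_handle":[p[0],p[1],p[2]+.019]}); show(o)
```

```text
t 26.77 p [437.3 -18.8 162.5] ya -86.26 tilt [-0.  0.] F [ 1.09  0.71 -1.07] w 24.1 ff 20.0 j [ 0.1   0.18 -0.22  2.15  0.05  0.82 -1.66]
[-0.0001, 0.0, 0.0389, -0.02, 0.8, 0.83, 1]
[-0.0001, 0.0, 0.0389, 0.01, 0.8, 0.83, 1]
[-0.0001, 0.0, 0.0389, 0.04, 0.8, 0.83, 1]
('fork_seat', 'side') 3 [509.  -48.2 111.2] [2.2 0.7 1. ]
('stamp_handle', 'side') 3 [437.5 -19.3 183.1] [0.9 0.3 0.4]
('fork_tip', 'side') 3 [469.5 -43.2 107.8] [0.9 1.5 1.1]
('fork_seat', 'top') 3 [507.7 -43.5 113.1] [1.2 1.2 0.4]
```

Emit:
step_arm([
  [0, 0, 0.039, -0.02, 0.8, 0.83, 1],
  [0, 0, 0.039, 0.01, 0.8, 0.83, 1],
  [0, 0, 0.039, 0.04, 0.8, 0.83, 1],
  [0, 0, 0, 0, 0, 0, 1],
  [0, 0, 0, 0, 0, 0, 1],
])

```text
time: 28.6
position: [0.4389, -0.0421, 0.1371]
tcp_rot: [1.0, -0.024, -0.0, -0.0]
wrist_force: [0.3, 0.1, -1.7]
width: 0.0237
finger_force: 20.0
```

Run:
```python
from h import *
stat(); p,r=cur()
s=robot.snapshot("side"); t=robot.snapshot("top"); save(t,"pre_top"); save(s,"pre_side")
a=t["color"][205:255,275:325,::-1]; b=s["color"][185:245,260:320,::-1]
cv2.imwrite("pics/pre.png",np.hstack([cv2.resize(a,(400,400),interpolation=cv2.INTER_CUBIC),cv2.resize(b,(400,400),interpolation=cv2.INTER_CUBIC)]))
f=lambda p:((proj(s,p)[0]+.5-[260,185])*6.667).round(1)
c=np.array([.588,-.0507])
for a in(175,176,177,178,179):
    u=np.array([np.cos(np.radians(a)),np.sin(np.radians(a))]);n=np.array([-u[1],u[0]])
    print(a,[f([*(c+.113*u+k*n),.115]) for k in(-.0125,.0125)],[f([*(c+.09*u+k*n),.11]) for k in(-.0125,.0125)])
print("neck", f([p[0],p[1],p[2]-.0181-.014]))
u=np.array([np.cos(np.radians(177.05)),np.sin(np.radians(177.05))]); print((p[:2]-c)@u, (p[:2]-c)@np.array([-u[1],u[0]]))
```

```text
t 28.6 p [438.9 -42.1 137.1] ya -92.74 tilt [-0.  0.] F [ 0.34  0.1  -1.73] w 23.7 ff 20.0 j [ 0.11  0.22 -0.18  2.17  0.06  0.76 -1.72]
175 [array([256.4, 212.6]), array([264. , 186.3])] [array([210.1, 216.6]), array([218.5, 190.4])]
176 [array([257.4, 210.5]), array([264.1, 184.2])] [array([211., 215.]), array([218.5, 188.7])]
177 [array([258.3, 208.5]), array([264.2, 182.1])] [array([211.9, 213.3]), array([218.5, 187. ])]
178 [array([259.2, 206.4]), array([264.2, 180.1])] [array([212.8, 211.7]), array([218.5, 185.4])]
179 [array([260. , 204.3]), array([264.1, 178. ])] [array([213.5, 210. ]), array([218.4, 183.7])]
neck [333.5 218.8]
0.14936082425097616 -0.0009633552228381546
```

View pics/pre.png

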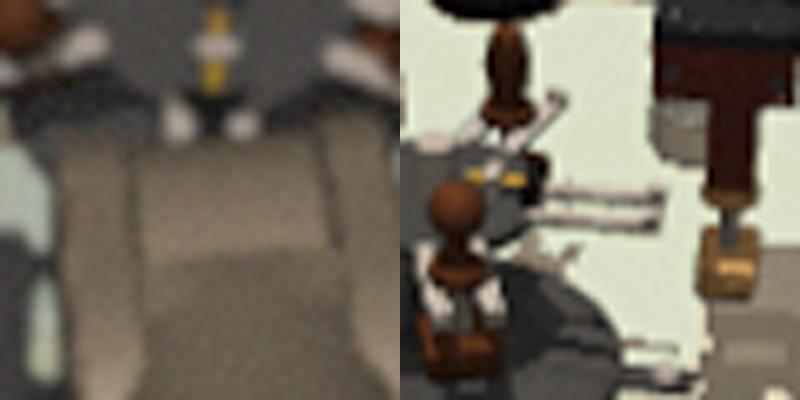

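Emit:
step_arm([
  [0, 0, 0, 0.8, 0, 0, 1],
  [0, 0, 0, 0.8, 0, 0, 1],
  [0, 0, 0, 0.8, 0, 0, 1],
  [0, 0, 0, 0.5, 0, 0, 1],
  [0, 0, 0, 0.5, 0, 0, 1],
  [0, 0, 0, 0.5, 0, 0, 1],
  [0, 0, 0, 0, 0, 0, 1],
])

```text
time: 29.58
position: [0.4781, -0.044, 0.1371]
tcp_rot: [1.0, -0.024, 0.0, -0.0]
wrist_force: [0.6, -0.9, -2.0]
width: 0.024
finger_force: 20.0
```

Run:
```python
from h import *
stat(); p,r=cur()
t=robot.snapshot("top");s=robot.snapshot("side")
a=t["color"][205:255,275:325,::-1]; b=s["color"][185:245,260:320,::-1]
cv2.imwrite("pics/ins.png",np.hstack([cv2.resize(a,(400,400),interpolation=cv2.INTER_CUBIC),cv2.resize(b,(400,400),interpolation=cv2.INTER_CUBIC)]))
c=np.array([.588,-.0507])
u=np.array([np.cos(np.radians(177.05)),np.sin(np.radians(177.05))]); print((p[:2]-c)@u, (p[:2]-c)@np.array([-u[1],u[0]]))
```

```text
t 29.57 p [478.1 -44.  137.1] ya -92.75 tilt [0. 0.] F [ 0.56 -0.87 -1.95] w 24.0 ff 20.0 j [ 0.11  0.28 -0.17  2.08  0.07  0.79 -1.72]
0.11012129255757458 -0.0010337716030689229
```

View pics/ins.png

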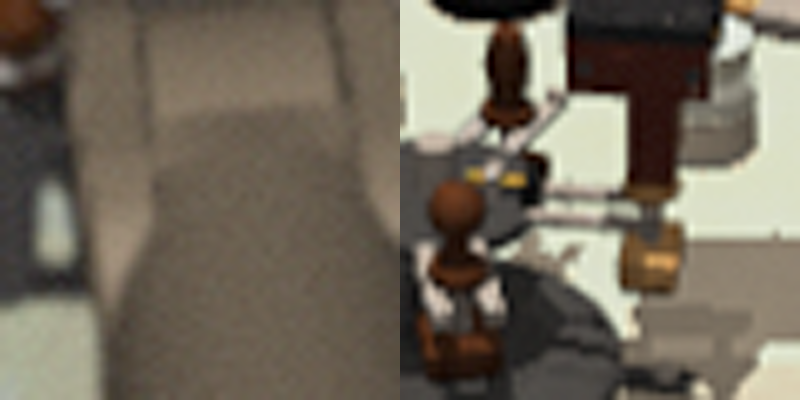

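The neck is in the slot between the prongs, with the side view's neck at about (297.5,217) and no contact force. I'll go on inward and lower past the tips.

Emit:
step_arm([
  [0, 0, 0, 0.5, 0, 0, 1],
  [0, 0, 0, 0.5, 0, 0, 1],
  [0, 0, 0, 0.5, 0, 0, 1],
  [0, 0, 0, 0.5, 0, 0, 1],
  [0, 0, 0, 0.1, 0, 0, 1],
  [0, 0, 0, 0, 0, 0, 1],
])

```text
time: 30.42
position: [0.4987, -0.045, 0.1371]
tcp_rot: [1.0, -0.024, -0.0, 0.0]
wrist_force: [-0.3, -0.1, -0.9]
width: 0.024
finger_force: 20.0
```

Emit:
step_arm([
  [0, 0, 0, 0, 0, 0.3, 1],
  [0, 0, 0, 0, 0, 0.2, 1],
  [0, 0, 0, 0, 0, 0.15, 1],
  [0, 0, 0, 0, 0, 0, 1],
  [0, 0, 0, 0, 0, 0, 1],
])

```text
time: 31.05
position: [0.4988, -0.045, 0.1307]
tcp_rot: [1.0, -0.024, 0.0, 0.0]
wrist_force: [-0.4, -0.1, -0.8]
width: 0.0236
finger_force: 20.0
```

Emit:
step_arm([
  [0, 0, 0, 0.1, 0, 0, 1],
  [0, 0, 0, 0.1, 0, 0, 1],
  [0, 0, 0, 0.1, 0, 0, 1],
])

```text
time: 31.42
position: [0.5019, -0.0452, 0.1307]
tcp_rot: [1.0, -0.024, 0.0, 0.0]
wrist_force: [0.4, -0.0, -1.9]
width: 0.0238
finger_force: 20.0
```

Emit:
step_arm([
  [0, 0, 0, 0.1, 0, 0, 1],
  [0, 0, 0, 0.1, 0, 0, 1],
])

```text
time: 31.68
position: [0.5038, -0.0453, 0.1307]
tcp_rot: [1.0, -0.024, -0.0, 0.0]
wrist_force: [-0.1, -0.3, -0.9]
width: 0.0238
finger_force: 20.0
```

Emit:
step_arm([
  [0, 0, 0, 0.1, 0, 0, 1],
  [0, 0, 0, 0.1, 0, 0, 1],
])

```text
time: 31.92
position: [0.5058, -0.0454, 0.1307]
tcp_rot: [1.0, -0.024, 0.0, 0.0]
wrist_force: [0.2, -0.9, -0.6]
width: 0.0236
finger_force: 20.0
```

Emit:
step_arm([
  [0, 0, 0, 0.1, 0, 0, 1],
  [0, 0, 0, 0.1, 0, 0, 1],
  [0, 0, 0, 0.1, 0, 0, 1],
])

```text
time: 32.3
position: [0.5088, -0.0455, 0.1307]
tcp_rot: [1.0, -0.024, 0.0, 0.0]
wrist_force: [-0.0, 0.6, -1.4]
width: 0.024
finger_force: 20.0
```

Emit:
step_arm([
  [0, 0, 0, 0.1, 0, 0, 1],
  [0, 0, 0, 0.1, 0, 0, 1],
  [0, 0, 0, 0.1, 0, 0, 1],
])

```text
time: 32.67
position: [0.5118, -0.0456, 0.1306]
tcp_rot: [1.0, -0.024, 0.0, -0.0]
wrist_force: [-0.1, -0.6, -1.3]
width: 0.0241
finger_force: 20.0
```

Emit:
step_arm([
  [0, 0, 0, 0.1, 0, 0, 1],
  [0, 0, 0, 0.1, 0, 0, 1],
  [0, 0, 0, 0.1, 0, 0, 1],
])

```text
time: 33.05
position: [0.5148, -0.0458, 0.1307]
tcp_rot: [1.0, -0.024, 0.0, 0.0]
wrist_force: [-0.5, 0.9, -0.6]
width: 0.0237
finger_force: 20.0
```

Emit:
step_arm([
  [0, 0, 0, 0.1, 0, 0, 1],
  [0, 0, 0, 0.1, 0, 0, 1],
  [0, 0, 0, 0.1, 0, 0, 1],
])

```text
time: 33.42
position: [0.5178, -0.0459, 0.1307]
tcp_rot: [1.0, -0.024, 0.0, 0.0]
wrist_force: [-0.1, 0.2, -2.4]
width: 0.0232
finger_force: 20.0
```

Emit:
step_arm([
  [0, 0, 0, 0.1, 0, 0, 1],
  [0, 0, 0, 0.1, 0, 0, 1],
  [0, 0, 0, 0.1, 0, 0, 1],
])

```text
time: 33.8
position: [0.5197, -0.046, 0.1304]
tcp_rot: [1.0, -0.024, -0.001, 0.0]
wrist_force: [-3.7, 1.3, 1.2]
width: 0.0239
finger_force: 20.0
```

Contact felt at -3.7 N. I'll press to about 6 N and hold.

Emit:
step_arm([
  [0, 0, 0, 0.07, 0, 0, 1],
  [0, 0, 0, 0, 0, 0, 1],
])

```text
time: 34.05
position: [0.5199, -0.0461, 0.1303]
tcp_rot: [1.0, -0.024, -0.002, 0.0]
wrist_force: [-5.4, -0.3, 3.4]
width: 0.0242
finger_force: 20.0
```

Emit:
step_arm([
  [0, 0, 0, 0.03, 0, 0, 1],
  [0, 0, 0, 0, 0, 0, 1],
  [0, 0, 0, 0, 0, 0, 1],
  [0, 0, 0, 0, 0, 0, 1],
  [0, 0, 0, 0, 0, 0, 1],
  [0, 0, 0, 0, 0, 0, 1],
])

```text
time: 34.8
position: [0.52, -0.0461, 0.1303]
tcp_rot: [1.0, -0.024, -0.002, 0.0]
wrist_force: [-5.8, 1.2, 3.5]
width: 0.0239
finger_force: 20.0
```

Run:
```python
from h import *
stat()
```

```text
t 34.8 p [520.  -46.1 130.3] ya -92.75 tilt [-0.004 -0.   ] F [-5.83  1.18  3.53] w 23.9 ff 20.0 j [ 0.1   0.35 -0.16  1.99  0.08  0.81 -1.72]
```

Pressed at 5.8 N for 0.6 s. I'll ease off and set it down.

Emit:
step_arm([
  [0, 0, 0, -0.12, 0, 0, 1],
  [0, 0, 0, 0, 0, 0.08, 1],
  [0, 0, 0, 0, 0, 0.06, 1],
  [0, 0, 0, 0, 0, 0, 1],
])

```text
time: 35.3
position: [0.5198, -0.0461, 0.129]
tcp_rot: [1.0, -0.024, -0.001, 0.0]
wrist_force: [-5.6, 0.8, 1.2]
width: 0.024
finger_force: 20.0
```

Emit:
step_arm([
  [0, 0, 0, -0.06, 0, 0.04, 1],
  [0, 0, 0, 0, 0, 0.04, 1],
  [0, 0, 0, 0, 0, 0, 1],
])

```text
time: 35.67
position: [0.5197, -0.0461, 0.1284]
tcp_rot: [1.0, -0.024, -0.0, 0.0]
wrist_force: [-4.3, -0.4, 1.1]
width: 0.0239
finger_force: 20.0
```

Emit:
step_arm([
  [0, 0, 0, -0.03, 0, 0.04, 1],
  [0, 0, 0, 0, 0, 0.04, 1],
  [0, 0, 0, 0, 0, 0, 1],
])

```text
time: 36.05
position: [0.5197, -0.0461, 0.1281]
tcp_rot: [1.0, -0.024, 0.0, 0.0]
wrist_force: [-6.0, -0.1, 5.1]
width: 0.0241
finger_force: 20.0
```

Set down (Fz +5 N). Releasing.

Emit:
step_arm([
  [0, 0, 0, 0, 0, 0, 0.2],
  [0, 0, 0, 0, 0, 0, 0.2],
  [0, 0, 0, 0, 0, 0, 0.0],
  [0, 0, 0, 0, 0, 0, 0.0],
  [0, 0, 0, 0, 0, 0, 0.0],
])

```text
time: 36.67
position: [0.5197, -0.046, 0.1277]
tcp_rot: [1.0, -0.024, 0.0, -0.0]
wrist_force: [0.0, 0.2, -0.1]
width: 0.0438
finger_force: 0.0
```

Run:
```python
from h import *
stat()
```

```text
t 36.67 p [519.7 -46.  127.7] ya -92.75 tilt [ 0. -0.] F [ 0.01  0.2  -0.06] w 43.8 ff 0.0 j [ 0.1   0.35 -0.16  2.    0.08  0.8  -1.72]
```

Emit:
step_arm([
  [0, 0, 0, 0, 0, -1, 0],
  [0, 0, 0, 0, 0, -3, 0],
  [0, 0, 0, 0, 0, -4, 0],
  [0, 0, 0, 0, 0, -4, 0],
  [0, 0, 0, 0, -4, -2, 0],
  [0, 0, 0, 0, -5, 0, 0],
  [0, 0, 0, 0, -5, 0, 0],
  [0, 0, 0, 0, -5, 0, 0],
])

```text
time: 37.67
position: [0.5287, 0.1453, 0.2687]
tcp_rot: [1.0, -0.024, 0.001, -0.0]
wrist_force: [-0.1, -0.3, -0.3]
width: 0.0439
finger_force: 0.0
```

Emit:
step_arm([
  [0, 0, 0, 0, -5, 0, 0],
  [0, 0, 0, 0, -5, 0, 0],
  [0, 0, 0, 0, -4, 0, 0],
  [0, 0, 0, 0, 0, 0, 0],
])

```text
time: 38.17
position: [0.5342, 0.2877, 0.2681]
tcp_rot: [1.0, -0.021, -0.0, -0.001]
wrist_force: [-0.2, -0.3, -0.6]
width: 0.0435
finger_force: 0.0
```

Run:
```python
from h import *
stat()
o=marks(["fork_tip","fork_seat","pointer","turning_peg","stamp_handle"],3,near={"fork_tip":[.47,-.044,.11],"fork_seat":[.508,-.046,.11],"pointer":[.47,-.046,.008],"turning_peg":[.633,-.052,.197],"stamp_handle":[.52,-.046,.146]},save_as="fin_"); show(o)
t=cv2.imread("pics/fin_top.png");s=cv2.imread("pics/fin_side.png")
a=t[190:255,275:340];b=s[180:255,235:310]
cv2.imwrite("pics/fin.png",np.hstack([cv2.resize(a,(400,400),interpolation=cv2.INTER_CUBIC),cv2.resize(b,(400,400),interpolation=cv2.INTER_CUBIC)]))
g=t.astype(int).sum(2)
for r in list(range(228,240,2))+[245,246]: print(r,g[r,290:312].tolist())
```

```text
t 38.17 p [534.2 287.7 268.1] ya -92.41 tilt [-0.     0.002] F [-0.25 -0.3  -0.6 ] w 43.5 ff 0.0 j [-0.33  0.35 -0.34  1.65  0.12  1.16 -2.32]
('fork_tip', 'side') 3 [471.1 -42.7 107.6] [1.2 0.7 1.1]
('fork_seat', 'side') 3 [507.5 -47.7 110.6] [0.4 0.5 0.9]
('pointer', 'side') 3 [468.2 -46.8   8.3] [1.2 0.3 1.7]
('turning_peg', 'side') 2 [630.1 -52.8 196.1] [2.2 0.9 1.4]
('stamp_handle', 'side') 3 [518.3 -47.1 148.3] [1.4 1.3 0.9]
('fork_tip', 'top') 3 [470.7 -40.8 108.6] [1.2 1.5 1.2]
('fork_seat', 'top') 3 [508.3 -45.4 112.9] [1.3 0.8 0.6]
('pointer', 'top') 3 [469.2 -45.6   7.4] [0.4 0.8 0.9]
('turning_peg', 'top') 3 [633.1 -54.8 195.5] [0.6 2.5 0.1]
('stamp_handle', 'top') 3 [517.2 -46.8 147.9] [0.9 0.2 1.4]
228 [226, 210, 228, 291, 393, 462, 464, 422, 297, 230, 204, 197, 215, 252, 270, 314, 273, 196, 160, 127, 141, 159]
230 [204, 220, 213, 214, 322, 448, 492, 451, 329, 170, 148, 148, 237, 357, 451, 444, 369, 239, 147, 131, 131, 145]
232 [223, 199, 198, 215, 333, 469, 512, 452, 293, 143, 113, 139, 250, 398, 493, 473, 359, 206, 131, 141, 136, 135]
234 [436, 388, 340, 292, 353, 455, 506, 453, 318, 192, 120, 143, 269, 421, 488, 457, 333, 233, 191, 213, 246, 285]
236 [532, 534, 523, 476, 430, 455, 486, 436, 302, 201, 168, 194, 339, 476, 497, 459, 418, 422, 368, 334, 333, 397]
238 [534, 533, 523, 502, 474, 469, 450, 410, 297, 211, 177, 219, 340, 454, 481, 459, 469, 475, 392, 343, 354, 434]
245 [525, 525, 531, 523, 524, 484, 366, 285, 250, 246, 243, 355, 478, 514, 528, 534, 524, 528, 509, 503, 496, 508]
246 [525, 534, 531, 531, 533, 486, 366, 271, 236, 239, 304, 401, 505, 528, 531, 526, 533, 523, 537, 540, 521, 533]
```

View pics/fin.png

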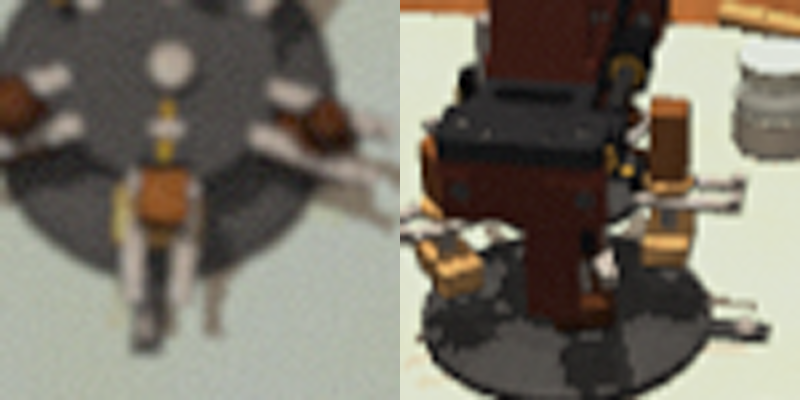

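Run:
```python
from h import *
s=robot.snapshot("top")
for off in(0,):
  for uv,z in[((300.87,224),.11),((300.15,232),.11),((299.87,236),.114),((299.8,238),.114),((299.65,239.5),.111),((298.4,246),.008),((298.55,245),.008)]: print(uv,z,(ray(s,uv,z)*1e3).round(1))
# silhouettes from side for fork tip/pointer geometry: post & peg as axis
g=s["color"].astype(int).sum(2)
for r in range(196,204): print(r,g[r,296:311].tolist())
q=[f"{x:.1f}" for x in proj(s,[.588,-.0507,.14])[0]]; print(q)
```

```text
(300.87, 224) 0.11 [516.5 -47.4 110. ]
(300.15, 232) 0.11 [492.1 -45.5 110. ]
(299.87, 236) 0.114 [479.5 -44.6 114. ]
(299.8, 238) 0.114 [473.5 -44.5 114. ]
(299.65, 239.5) 0.111 [469.2 -44.2 111. ]
(298.4, 246) 0.008 [456.5 -43.5   8. ]
(298.55, 245) 0.008 [459.8 -44.    8. ]
196 [216, 224, 214, 233, 245, 276, 298, 283, 254, 235, 226, 214, 219, 213, 225]
197 [233, 211, 215, 240, 327, 371, 383, 389, 341, 288, 243, 225, 234, 215, 219]
198 [221, 215, 233, 291, 405, 454, 460, 449, 428, 361, 264, 213, 227, 210, 235]
199 [208, 206, 261, 354, 454, 485, 488, 484, 470, 405, 294, 222, 213, 218, 229]
200 [230, 227, 253, 373, 470, 516, 493, 494, 466, 420, 282, 202, 206, 218, 214]
201 [212, 210, 241, 355, 460, 508, 507, 498, 470, 392, 256, 200, 211, 220, 219]
202 [226, 206, 216, 296, 393, 472, 491, 481, 427, 321, 207, 171, 207, 209, 219]
203 [214, 219, 198, 227, 312, 380, 412, 394, 326, 237, 155, 185, 209, 220, 214]
['302.5', '199.1']
```

Run:
```python
from h import *
s=robot.snapshot("side")
for nm in("fin_side","turn_side"):
    g=cv2.imread(f"pics/{nm}.png").astype(int).sum(2)
    print(nm)
    for c in(290,292,294): print("fork col",c,"rows208-224",g[208:224,c].tolist())
    for c in(299,300,301,302,303): print("ptr col",c,"rows234-248",g[234:248,c].tolist())
c0=np.array([.588,-.0507])
for a in(175,176,177,178):
    u=np.array([np.cos(np.radians(a)),np.sin(np.radians(a))]);n=np.array([-u[1],u[0]])
    P=lambda r,k,z:proj(s,[*(c0+r*u+k*n),z])[0].round(2).tolist()
    print(a,"prong r93 far out/in, near in/out top:",[P(.093,k,.11) for k in(.0175,.0075,-.0075,-.0175)],"near bottom",P(.093,-.0175,.104),P(.093,.0075,.104))
    print("   tongue r125 far top, near top, near bottom",P(.125,.008,.008),P(.125,-.008,.008),P(.125,-.008,0), "end near", P(.133,-.008,.008),"end far",P(.133,.008,.008))
```

```text
fin_side
fork col 290 rows208-224 [679, 681, 679, 685, 591, 413, 297, 468, 635, 599, 477, 296, 419, 445, 428, 421]
fork col 292 rows208-224 [656, 656, 655, 656, 645, 608, 453, 403, 593, 608, 434, 397, 623, 668, 663, 660]
fork col 294 rows208-224 [652, 654, 655, 656, 641, 600, 433, 378, 580, 609, 445, 312, 558, 667, 660, 656]
ptr col 299 rows234-248 [660, 667, 551, 536, 636, 559, 525, 482, 338, 134, 478, 648, 639, 656]
ptr col 300 rows234-248 [658, 666, 554, 492, 616, 573, 512, 475, 348, 106, 494, 665, 644, 653]
ptr col 301 rows234-248 [657, 660, 584, 456, 577, 629, 491, 356, 245, 110, 488, 673, 659, 651]
ptr col 302 rows234-248 [658, 660, 664, 666, 666, 624, 433, 196, 195, 103, 477, 673, 659, 652]
ptr col 303 rows234-248 [657, 658, 656, 657, 664, 672, 540, 225, 256, 279, 506, 664, 655, 653]
turn_side
fork col 290 rows208-224 [639, 638, 642, 648, 597, 532, 422, 373, 493, 503, 427, 256, 355, 390, 386, 382]
fork col 292 rows208-224 [641, 643, 643, 647, 617, 540, 378, 395, 506, 472, 399, 254, 354, 393, 395, 389]
fork col 294 rows208-224 [645, 642, 646, 645, 588, 495, 379, 315, 383, 423, 
[... 1040 characters left out ...]
301.15, 242.04] [301.09, 243.92] end near [303.46, 242.27] end far [304.03, 239.58]
177 prong r93 far out/in, near in/out top: [[293.36, 211.85], [292.97, 213.4], [292.39, 215.77], [291.99, 217.37]] near bottom [291.97, 218.91] [292.95, 214.92]
   tongue r125 far top, near top, near bottom [301.77, 238.98] [301.26, 241.68] [301.21, 243.56] end near [303.58, 241.88] end far [304.07, 239.19]
178 prong r93 far out/in, near in/out top: [[293.32, 211.59], [292.99, 213.15], [292.49, 215.51], [292.14, 217.12]] near bottom [292.12, 218.65] [292.97, 214.67]
   tongue r125 far top, near top, near bottom [301.8, 238.62] [301.37, 241.31] [301.31, 243.19] end near [303.69, 241.49] end far [304.09, 238.8]
```

The stamp hangs upright with its neck in the slot, in top crop pixels at about (163,195). Pixel fits in both views put the fork within about half a degree of the pointer, and the arm is clear. I'll hand the job in.

```bash
python3 -c "
from bench import robot
print(robot.finish_job())"
```

```text
the job is handed in; nothing more can be done
None
```

The job is handed in: the brown stamp hangs upright in the empty fork after a 5.8 N, 0.6 s push against the stop, and my pixel fits put the fork within about half a degree of the pointer, though the network marks put the fork tip about 4 mm (2°) to one side of it; I went by the pixels.

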